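# Make up a spacer stack level with the setup post

### The job

Two of the three loose plain steel spacer rings, one on the other, are together just as high as the bare steel post on the dark setup plate. Choose these two and put them over the post, lying flat, in either order, so that the top of the stack is level with the top of the post; leave the other ring on the bench, off the plate.

Things in the scene. Friction and masses are not known exactly. Their poses are not given: they have to be found in the camera images.
- post_top (a point): the centre of the top end of an upright steel post, 12 mm in diameter with a slightly chamfered end, in the middle of a dark steel plate of 90 x 90 mm, 8 mm thick, fixed to the bench. The post stands 44 mm above the plate's upper face, so this point is 52 mm above the bench; the rings go loosely over the post (9 mm of play all round) and the lower one rests on the plate. z is up; x and y lie along the plate's sides
- thin_centre (a point): the thinnest of three loose plain steel spacer rings lying flat on the bench, alike but for their height: 54 mm outer diameter, 30 mm bore, 12 mm high. The point is the ring's centre: on the axis of the bore, 6 mm above its underside. z is the axis of the bore, up while the ring lies flat
- middle_centre (a point): the middle one of three loose plain steel spacer rings lying flat on the bench, alike but for their height: 54 mm outer diameter, 30 mm bore, 22 mm high. The point is the ring's centre: on the axis of the bore, 11 mm above its underside. z is the axis of the bore, up while the ring lies flat
- thick_centre (a point): the thickest of three loose plain steel spacer rings lying flat on the bench, alike but for their height: 54 mm outer diameter, 30 mm bore, 32 mm high. The point is the ring's centre: on the axis of the bore, 16 mm above its underside. z is the axis of the bore, up while the ring lies flat
Things that resemble listed ones, but are neither listed nor needed, are in the scene too. Leave any yellow look-alike of the part that bears thick_centre alone.

How it is judged:
By the outcome, as a careful person would: the job done as asked, in the order asked, and still so for the second after the job is handed in, with the robot touching nothing.
It also fails if it takes over 51 s, if anything falls off the work surface, if the arm or the gripper's body presses on something with over 40 N, if the wrist force passes 120 N, or if a joint passes its speed limit or range.

### The arm

A 7-joint arm with a two-finger parallel gripper is mounted at the origin on a cart in front of the work surface, level with it; the furniture and walls round the work are solid. World frame = base frame: x ahead of the robot, y to its left, z up, the work surface at z = 0. Lengths are in m, angles in degrees, forces in N, time in s.
With the tool pointing down it reaches from about 0.425 to 0.875 m from the base axis. Payload 4.7 kg.
Tool frame: the origin (TCP) lies between the finger pads; the fingertips stand 19 mm ahead of it and the grasp point (between the pads) is the TCP; x points along the fingers, z is the direction in which the jaws open and shut, and the axes are right-handed (so a half turn about x gives the same grasp; the last joint's range is limited). The gripper opens to 87 mm and grips with 3 to 60 N. Pads are 19 mm wide; open, the fingers measure 117 mm over their backs; the gripper's body (75 mm by 190 mm) begins 51 mm behind the grasp point.
Start: joints at [76.438, 18.392, -4.016, 83.108, 1.295, 78.541, -3.26], TCP at [0.161, -0.63, 0.242] pointing down, gripper open.
Joint ranges: [-163.93, 163.93], [-17.29, 119.83], [-79.2, 71.16], [3.27, 140.29], [-89.18, 269.18], [5.43, 117.66], [-154.24, 154.24]. Speed limits (degrees/s): [147.25, 147.25, 180, 180, 180, 180, 180].

### API

Orientations are given as [roll, pitch, yaw] about the fixed x, y, z axes, in that order (R = Rz(yaw) Ry(pitch) Rx(roll)).
In Python, from cell import monitor, read_camera, camera_model, env, regions_of gives the robot as it stands. The module is installed in compiled form; this text tells all that it offers.
- The arm moves only by the tool step_arm, never from a script. Its argument "deltas" is a list of rows, each a list of 5 numbers: the gripper's target within -1 to 1 (fully open at 1, half-way at 0, shut at -1), then the shift along the tool's x, y, z in m, then the turn about the tool's x in degrees. A call has 1 to 12 rows; each row is the pose to reach, as a shift and turn from the pose commanded when the call began, along the tool's axes at that moment; what a row does not reach only later rows make up. A row lasts 1/8 s, in which the tool goes at most 62.5 mm and 10.7 degrees, less where a joint would pass 70% of its speed; a pose out of reach is approached as far as the arm can. A call with a gripper value outside its range is refused whole. The fingers move at their own pace and stop on an object; "newtons" is the grip in N (left out, the last holds). Time passes only in rows, so rows that repeat a pose let the fingers close. It gives the time, the measured TCP pose, the force and the opening at its end, in the units of the state.
- monitor.get_obs(): the state, without advancing time (a new reading comes with each control period).
- read_camera(name): name is "side" or "top" or "wrist"; returns (picture, depth): 420x560x3 uint8, red, green, blue; 420x560 float32, m along the optical axis (not along the pixel's ray), 0 where there is no reading.
- camera_model(name): a dict with "fx", "fy", "cx", "cy" (pixels), "k1" (the pictures are not rectified: a ray, as slopes to the right and down, at radius r is drawn at 1 + k1 r^2 times it, then the intrinsics apply), "xyz" and "attitude" of the camera in the world. Camera axes: x right, y down, z forward; pixel columns grow to the right and rows downward; lengths in m; the calibration is good to about 2 mm. A picture is of the moment at which its call begins: read the wrist's pose just before it. camera_model takes no time and is no camera call; for the wrist camera it gives the pose at the moment of the call.
- env.sign_off(): hands the job in, once; it reports no verdict.
Trained networks look in the newest picture that a camera, given by its name, has taken for a name from the list of things; names that differ only in an ending like _2 or _b are one class to them, and where a whole thing is asked for, a point or a joint stands for the part that bears it (a point fixed in the world has none). Each returns a list of dicts, best first, with "p" (0 to 1); they miss things now and then, are a little off and sometimes report something else, mostly with a low value. They report only what shows in the picture. A call takes as long as a camera call. They do not tell look-alikes from the thing itself.
- regions_of(camera, thing): "pixels" (420x560 bool, what is visible of it) and "pixel" ([column, row] in pixels, amid what is visible of it).
The state is a dict: "time_s": time; "qpos": joint angles; "joint_velocities": joint speeds; "effort": joint torques, N m; "tool_pos": TCP position; "tool_rot": TCP orientation; "force": force on the tool from outside, world axes, zero at the start; "wrist_torque": the same for the moment, N m; "grip_width": finger opening in m.
Only numpy, scipy, OpenCV 4.12 (cv2) and the standard library are available. Lean on these libraries where they do the work, as an engineer would, in place of code of your own. Each camera call takes 0.05 s, during which the arm holds its last target. There are 200 camera calls.

## Working session

There is one attempt and no reset: what is moved stays moved. The work goes in short steps, Python scripts to look and compute and a tool call to move; the robot and the scene stay as the last step left them, time stands still between calls to the robot, and variables do not carry over. Pictures are saved under pics/ and viewed, about 8 in all and at most 12, crops included, and the job is handed in when it is done.

Besides the shell and the picture viewer there is one more tool, called after "Emit:" by a JSON object that holds its "op" and its "data", one argument or row to a line. step_arm: Moves the arm, as the interface text tells. Its arguments: {"type":"object","properties":{"deltas":{"type":"array"},"newtons":{"type":"number"}},"required":["deltas"]}

```bash
mkdir -p pics; cat > h.py <<'E'
import numpy as np, cv2
from scipy.spatial.transform import Rotation as R
from cell import monitor, read_camera, camera_model, env, regions_of
def world(m, depth, mask=None):
    h,w=depth.shape; v,u=np.mgrid[:h,:w]
    K=np.array([[m['fx'],0,m['cx']],[0,m['fy'],m['cy']],[0,0,1]])
    p=cv2.undistortPoints(np.stack([u,v],-1).reshape(-1,1,2).astype(np.float64),K,np.array([m['k1'],0,0,0,0.])).reshape(h,w,2)
    c=np.dstack([p*depth[...,None],depth])
    A=np.array(m['attitude']); Rm=A if A.shape==(3,3) else R.from_euler('xyz',A,degrees=True).as_matrix()
    P=c@Rm.T+np.array(m['xyz']); P[depth<=0]=np.nan
    return P
def snap(n,f=None):
    m=camera_model(n); im,d=read_camera(n)
    if f: cv2.imwrite('pics/'+f,im[...,::-1])
    return m,im,d,world(m,d)
E
python3 - <<'E'
from h import *
print(monitor.get_obs())
for c in ['top','side']:
    m,im,d,P=snap(c,c+'1.png'); print(m)
    for t in ['post_top','thin_centre','middle_centre','thick_centre']:
        for r in regions_of(c,t):
            k=r['pixels']; q=P[k]; q=q[~np.isnan(q[:,0])]
            if len(q)<5: print(c,t,r['p'],r['pixel'],'few');continue
            z=np.percentile(q[:,2],90); tp=q[q[:,2]>z-.004]
            print(c,t,round(r['p'],2),r['pixel'],k.sum(),'zmax',z.round(4),'topbox mid',((tp.min(0)+tp.max(0))/2).round(4),'ext',np.ptp(tp,0).round(3))
E
```

```text
{'time_s': 0.0, 'qpos': array([76.43831858, 18.436978  , -4.01372022, 83.17550073,  1.29778052,
       78.54005497, -3.2597616 ]), 'joint_velocities': array([ 0.00199504,  0.03582374, -0.07472027,  0.13140749, -0.06542752,
       -0.05748763,  0.09327613]), 'effort': array([ 2.33416386e-04, -4.91288602e+01, -4.03900445e-01, -3.12530959e+01,
       -6.37785648e-02,  4.36322833e-02,  1.90002629e-04]), 'tool_pos': array([ 0.16110294, -0.6291854 ,  0.24047959]), 'tool_rot': array([-175.15897332,   89.89247263,  109.21154542]), 'force': array([-0.78684774, -0.52649761,  0.02437014]), 'wrist_torque': array([ 0.0019908 , -0.00091285, -0.01692448]), 'grip_width': 0.08690908523666044}
{'fx': 385.9974912415015, 'fy': 385.9974912415015, 'cx': 277.3031332869635, 'cy': 208.24740456254023, 'k1': -0.06321595729515242, 'xyz': array([0.41061287, 0.03999666, 0.92765699]), 'attitude': array([-173.60960558,   -1.70313118,  -88.3845898 ])}
top post_top 0.71 [296.7, 193.1] 1378 zmax 0.0102 topbox mid [ 0.5596 -0.0332  0.03  ] ext [0.098 0.098 0.048]
top thin_centre 0.65 [192.0, 246.6] 270 zmax 0.0135 topb
[... 620 characters left out ...]
2101472291151093, 'xyz': array([ 0.01528709, -0.0862782 ,  1.0504511 ]), 'attitude': array([-152.48816784,   -0.4242306 ,  -74.68294941])}
side post_top 0.74 [315.5, 210.5] 1243 zmax 0.011 topbox mid [ 0.5568 -0.0339  0.0307] ext [0.1   0.099 0.048]
side thin_centre 0.66 [207.4, 243.3] 351 zmax 0.0135 topbox mid [0.4215 0.202  0.0132] ext [0.053 0.052 0.007]
side middle_centre 0.72 [368.8, 275.8] 417 zmax 0.0239 topbox mid [ 0.4365 -0.1781  0.0233] ext [0.053 0.053 0.007]
side thick_centre 0.86 [255.9, 222.9] 415 zmax 0.0335 topbox mid [0.4743 0.0949 0.0327] ext [0.053 0.052 0.006]
side thick_centre 0.78 [210.0, 183.0] 403 zmax 0.0335 topbox mid [0.5679 0.2416 0.0325] ext [0.056 0.052 0.006]
```

View pics/top1.png

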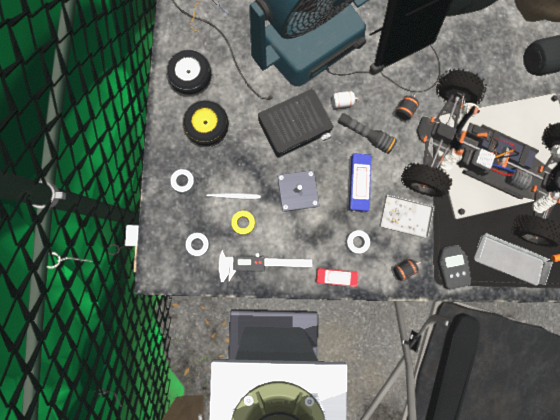

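View pics/side1.png

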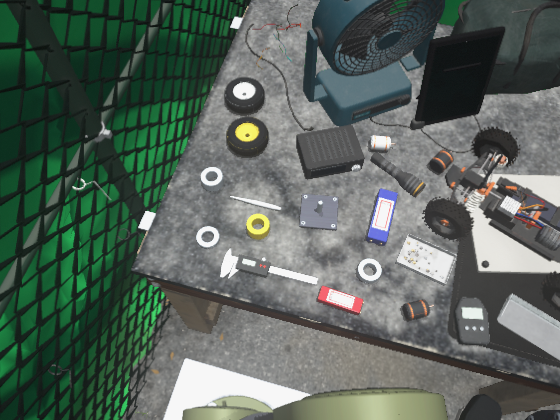

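Thin and thick make 12 + 32 = 44 mm. The thick look-alike at (242,222) in the top view is yellow, so the real thick ring is the one at (181,181). Thin is at (197,244), middle at (358,242) and the post at (298,188).

```bash
cat >> h.py <<'E'
def rel(target, jaw=None):
    """tool-frame shift to world target; turn so jaw axis lies along world angle jaw (mod 180)"""
    o=monitor.get_obs(); M=R.from_euler('xyz',o['tool_rot'],degrees=True).as_matrix()
    s=M.T@(np.array(target)-o['tool_pos']); a=np.degrees(np.arctan2(M[1,2],M[0,2])); t=None
    # tool x down: positive turn about tool x lowers the world angle
    if jaw is not None: t=(a-jaw+90)%180-90
    print('t',round(o['time_s'],2),'pos',o['tool_pos'].round(4),'jaw',a.round(1),'q7',o['qpos'][6].round(1),'axis x',M[:,0].round(3),'| shift',s.round(4),'turn',t)
E
python3 - <<'E'
from h import *
for c in ['top','side']:
    m,im,d,P=snap(c); q=P.reshape(-1,3); q=q[~np.isnan(q[:,0])]
    for n,(x0,x1,y0,y1) in dict(startpath=(.1,.55,-.6,-.15),thickcarry=(.35,.65,-.15,.34),wheel=(.6,.8,.1,.35)).items():
        k=(q[:,0]>x0)&(q[:,0]<x1)&(q[:,1]>y0)&(q[:,1]<y1); print(c,n,np.percentile(q[k,2],[50,99,99.9]).round(3))
rel([.48,-.2,.24],60)
rel([.569,.242,.2],60)
E
```

```text
top startpath [0.001 0.126 0.138]
top thickcarry [0.    0.032 0.054]
top wheel [0.    0.044 0.045]
side startpath [0.    0.081 0.109]
side thickcarry [-0.     0.033  0.054]
side wheel [0.    0.044 0.046]
t 0.6 pos [ 0.1613 -0.6297  0.2416] jaw -75.6 q7 -3.3 axis x [-0. -0. -1.] | shift [ 0.0016  0.4154 -0.3371] turn 44.37126185412782
t 0.6 pos [ 0.1613 -0.6297  0.2416] jaw -75.6 q7 -3.3 axis x [-0. -0. -1.] | shift [ 0.0415  0.6113 -0.7432] turn 44.37126185412782
```

Emit:
{"op": "step_arm", "data": {
  "deltas": [
    [1,0,0.05,-0.04,-10],
    [1,0,0.1,-0.08,-20],
    [1,0,0.15,-0.12,-30],
    [1,0,0.2,-0.16,-40],
    [1,0,0.25,-0.2,-50],
    [1,0,0.3,-0.25,-60],
    [1,0,0.36,-0.3,-70],
    [1,0,0.4154,-0.337,-80],
    [1,0.01,0.455,-0.39,-90],
    [1,0.02,0.49,-0.46,-95],
    [1,0.03,0.53,-0.54,-95],
    [1,0.04,0.56,-0.62,-95]
  ]
}}

```text
time_s: 2.1
tool_pos: [0.5323, 0.0096, 0.2138]
tool_rot: [-37.7, 89.9, -18.4]
force: [1.8, 0.1, -0.4]
grip_width: 0.0869
```

```bash
python3 - <<'E'
from h import *
rel([.569,.242,.18],20)
E
```

```text
t 2.1 pos [0.5323 0.0096 0.2138] jaw 19.3 q7 10.8 axis x [ 0.001 -0.    -1.   ] | shift [0.0337 0.2071 0.1115] turn -0.660135387435929
```

Emit:
{"op": "step_arm", "data": {
  "deltas": [
    [1,0,0,0,0],
    [1,0,0,0,0],
    [1,0,0,0,0]
  ]
}}

```text
time_s: 2.48
tool_pos: [0.5318, 0.0058, 0.2136]
tool_rot: [-110.7, 89.9, -91.6]
force: [0.3, -0.6, -0.4]
grip_width: 0.0869
```

```bash
python3 - <<'E'
from h import *
rel([.569,.242,.18],20)
E
```

```text
t 2.48 pos [0.5318 0.0058 0.2136] jaw 19.2 q7 11.1 axis x [-0.    -0.001 -1.   ] | shift [0.0334 0.2109 0.1128] turn -0.8135804515630127
```

Emit:
{"op": "step_arm", "data": {
  "deltas": [
    [1,0.005,0.04,0.021,0],
    [1,0.01,0.09,0.048,0],
    [1,0.02,0.14,0.075,0],
    [1,0.028,0.19,0.1,0],
    [1,0.033,0.211,0.113,0],
    [1,0.033,0.211,0.113,0],
    [1,0.033,0.211,0.113,0],
    [1,0.033,0.211,0.113,0]
  ]
}}

```text
time_s: 3.48
tool_pos: [0.5692, 0.242, 0.1808]
tool_rot: [-82.0, 89.9, -62.8]
force: [0.7, 0.4, 0.0]
grip_width: 0.0868
```

```bash
cat >> h.py <<'E'
def ringfit(P,z0,z1,guess,r=.045):
    q=P.reshape(-1,3); q=q[~np.isnan(q[:,0])]
    k=(q[:,2]>z0)&(q[:,2]<z1)&(np.hypot(q[:,0]-guess[0],q[:,1]-guess[1])<r); q=q[k]
    if len(q)<10: print('none'); return
    (c,s,_)=cv2.minEnclosingCircle(q[:,:2].astype(np.float32).reshape(-1,1,2))
    lo,hi=np.percentile(q,[.5,99.5],axis=0)
    print('n',len(q),'encl',np.round(c,4),round(s,4),'box',((lo+hi)/2).round(4),'ext',(hi-lo).round(4),'zmed',np.median(q[:,2]).round(4))
E
python3 - <<'E'
from h import *
m,im,d,P=snap('wrist','w1.png')
for t in ['thick_centre']:
    for r in regions_of('wrist',t): print(t,r['p'],r['pixel'],np.nanmedian(P[r['pixels']],0))
ringfit(P,.028,.037,(.569,.242))
rel([.569,.242,.024],20)
E
```

```text
thick_centre 0.82 [148.5, 276.4] [0.46401924 0.11684191 0.02883521]Traceback (most recent call last):
  File "<stdin>", line 5, in <module>
  File "h.py", line 27, in ringfit
    (c,s,_)=cv2.minEnclosingCircle(q[:,:2].astype(np.float32).reshape(-1,1,2))
    ^^^^^^^
ValueError: not enough values to unpack (expected 3, got 2)
```

View pics/w1.png

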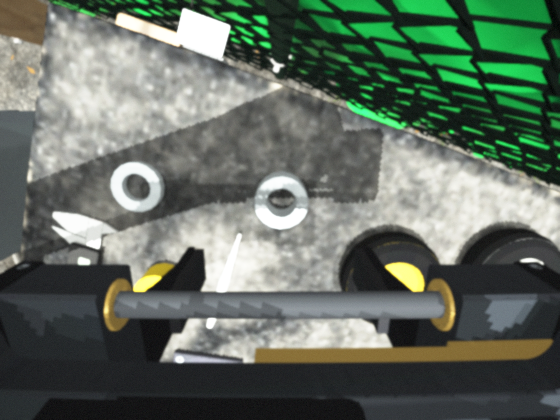

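The wrist view shows the thick ring at about (281,200) and the thin one at about (137,187). The yellow ring is partly hidden by the left finger at (150,276), and that is what the network reported.

```bash
sed -i 's/(c,s,_)=cv2/c,s=cv2/' h.py; python3 - <<'E'
from h import *
m,im,d,P=snap('wrist'); print(m['xyz'],P[200,265],P[187,120])
ringfit(P,.026,.038,(.569,.242)); ringfit(P,.007,.017,(.422,.2025))
rel([.569,.242,.024],20)
E
```

```text
[0.54130425 0.32039617 0.32445827] [0.55475116 0.24100654 0.03163692] [0.40734688 0.19897463 0.01253559]
n 1591 encl [0.5704 0.2422] 0.0272 box [0.5703 0.2427 0.0304] ext [0.0516 0.0518 0.0078] zmed 0.0324
n 1497 encl [0.4234 0.203 ] 0.0273 box [0.4236 0.2035 0.0107] ext [0.0521 0.0519 0.007 ] zmed 0.0123
t 3.62 pos [0.5688 0.243  0.1809] jaw 19.3 q7 -19.3 axis x [ 0.001 -0.001 -1.   ] | shift [ 0.1569 -0.0009 -0.0003] turn -0.7459405399627315
```

Emit:
{"op": "step_arm", "data": {
  "deltas": [
    [1,0.05,0,0.001,0],
    [1,0.1,0,0.001,0],
    [1,0.13,-0.001,0.001,0],
    [1,0.147,-0.001,0.001,0],
    [1,0.155,-0.001,0.001,0],
    [1,0.155,-0.001,0.001,0],
    [-1,0.155,-0.001,0.001,0],
    [-1,0.155,-0.001,0.001,0],
    [-1,0.155,-0.001,0.001,0],
    [-1,0.155,-0.001,0.001,0],
    [-1,0.155,-0.001,0.001,0],
    [-1,0.155,-0.001,0.001,0]
  ],
  "newtons": 35
}}

```text
time_s: 5.12
tool_pos: [0.5699, 0.2439, 0.0257]
tool_rot: [-13.5, 90.0, 5.8]
force: [-0.0, 0.5, 1.6]
grip_width: 0.052
```

Emit:
{"op": "step_arm", "data": {
  "deltas": [
    [-1,-0.02,0,0,0],
    [-1,-0.06,0,0,0],
    [-1,-0.1,0,0,0],
    [-1,-0.1,0,0,0],
    [-1,-0.1,0,0,0]
  ]
}}

```text
time_s: 5.75
tool_pos: [0.5692, 0.2433, 0.1253]
tool_rot: [-146.4, 89.9, -127.0]
force: [-0.3, 0.1, -2.4]
grip_width: 0.0524
```

```bash
python3 - <<'E'
from h import *
print(monitor.get_obs()['force'],monitor.get_obs()['grip_width'])
m,im,d,P=snap('wrist','w2.png')
m,im,d,P2=snap('side')
q=P2.reshape(-1,3);
for n,X in (('side',P2),('wrist',P),('top',snap('top')[3])): ringfit(X,.046,.058,(.558,-.0335),.03)
rel([.558,-.0335,.125],20)
E
```

```text
[-0.32007029  0.1476223  -2.35779836] 0.052400886393610076
none
none
n 21 encl [ 0.5593 -0.0331] 0.0061 box [ 0.5602 -0.033   0.0518] ext [0.0101 0.0114 0.006 ] zmed 0.0509
t 5.9 pos [0.5687 0.2432 0.1241] jaw 19.4 q7 -20.9 axis x [-0.003 -0.001 -1.   ] | shift [-0.0006 -0.2575 -0.1019] turn -0.6294241679489829
```

View pics/w2.png

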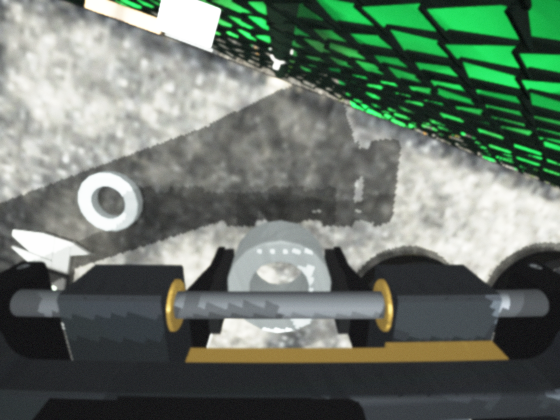

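Emit:
{"op": "step_arm", "data": {
  "deltas": [
    [-1,0,-0.03,-0.012,0],
    [-1,0,-0.08,-0.031,0],
    [-1,0,-0.13,-0.051,0],
    [-1,0,-0.18,-0.071,0],
    [-1,0,-0.22,-0.087,0],
    [-1,0,-0.245,-0.097,0],
    [-1,0,-0.256,-0.101,0],
    [-1,0,-0.256,-0.101,0],
    [-1,0,-0.256,-0.101,0],
    [-1,0,-0.256,-0.101,0],
    [-1,0,-0.256,-0.101,0]
  ]
}}

```text
time_s: 7.28
tool_pos: [0.5594, -0.0302, 0.1256]
tool_rot: [32.2, 90.0, 51.7]
force: [-0.2, -0.3, -1.3]
grip_width: 0.0524
```

```bash
python3 - <<'E'
from h import *
m,im,d,P=snap('wrist','w3.png')
ringfit(P,.044,.058,(.559,-.033),.03)
ringfit(P,.005,.011,(.559,-.033),.07)
q=P.reshape(-1,3); q=q[(q[:,2]>.1)&(q[:,2]<.14)]
ringfit(P,.1,.14,(.559,-.033),.03)
rel([.5588,-.032,.034],20)
E
```

```text
none
n 6497 encl [ 0.559  -0.0298] 0.0599 box [ 0.5579 -0.0294  0.0083] ext [0.093  0.0908 0.0041] zmed 0.0086
n 6106 encl [ 0.558  -0.0303] 0.0291 box [ 0.5565 -0.0309  0.1195] ext [0.0538 0.0517 0.0348] zmed 0.1317
t 7.33 pos [ 0.5593 -0.0305  0.1256] jaw 19.4 q7 9.4 axis x [ 0.  0. -1.] | shift [ 0.0916 -0.0013 -0.001 ] turn -0.5618681677822082
```

View pics/w3.png

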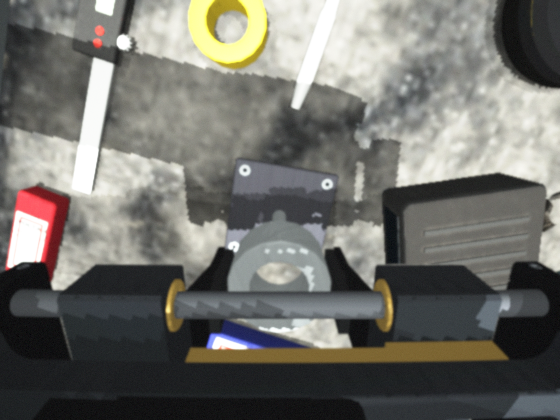

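Emit:
{"op": "step_arm", "data": {
  "deltas": [
    [-1,0.02,-0.001,-0.001,0],
    [-1,0.04,-0.001,-0.001,0],
    [-1,0.05,-0.001,-0.001,0],
    [-1,0.058,-0.001,-0.001,0],
    [-1,0.065,-0.001,-0.001,0],
    [-1,0.065,-0.001,-0.001,0]
  ]
}}

```text
time_s: 8.07
tool_pos: [0.5585, -0.0324, 0.0602]
tool_rot: [150.5, 90.0, 169.9]
force: [-1.0, -0.8, -1.6]
grip_width: 0.0524
```

Emit:
{"op": "step_arm", "data": {
  "deltas": [
    [-1,0.012,0,0,0],
    [-1,0.02,0,0,0],
    [-1,0.025,0,0,0],
    [-1,0.026,0,0,0],
    [-1,0.026,0,0,0],
    [1,0.026,0,0,0],
    [1,0.026,0,0,0],
    [1,0.026,0,0,0],
    [1,0.026,0,0,0],
    [1,-0.02,0,0,0],
    [1,-0.08,0,0,0],
    [1,-0.12,0,0,0]
  ]
}}

```text
time_s: 9.57
tool_pos: [0.5595, -0.0322, 0.1834]
tool_rot: [-30.7, 89.8, -11.3]
force: [0.3, -0.6, -0.7]
grip_width: 0.0869
```

```bash
python3 - <<'E'
from h import *
m,im,d,P=snap('wrist')
ringfit(P,.034,.046,(.559,-.033),.05); ringfit(P,.046,.058,(.559,-.033),.03)
rel([.4235,.203,.18],20)
E
```

```text
n 1684 encl [ 0.5585 -0.0344] 0.0271 box [ 0.5586 -0.0338  0.0389] ext [0.0517 0.0514 0.0092] zmed 0.0404
n 129 encl [ 0.5595 -0.0333] 0.0062 box [ 0.5595 -0.0333  0.0502] ext [0.0109 0.0116 0.0077] zmed 0.052
t 9.62 pos [ 0.5621 -0.032   0.1883] jaw 19.4 q7 11.7 axis x [ 0.01  -0.002 -1.   ] | shift [ 0.0065  0.2678 -0.0528] turn -0.6018247072711915
```

Emit:
{"op": "step_arm", "data": {
  "deltas": [
    [1,0,0.03,-0.006,0],
    [1,0,0.08,-0.016,0],
    [1,0,0.13,-0.026,0],
    [1,0,0.18,-0.035,0],
    [1,0,0.225,-0.044,0],
    [1,0,0.255,-0.05,0],
    [1,0,0.268,-0.052,0],
    [1,0,0.268,-0.052,0],
    [1,0,0.268,-0.052,0],
    [1,0,0.268,-0.052,0],
    [1,0,0.268,-0.052,0]
  ]
}}

```text
time_s: 11.0
tool_pos: [0.4211, 0.2024, 0.1805]
tool_rot: [138.4, 90.0, 157.6]
force: [0.8, 0.6, 0.4]
grip_width: 0.0869
```

```bash
python3 - <<'E'
from h import *
m,im,d,P=snap('wrist')
ringfit(P,.006,.017,(.4235,.203),.04)
rel([.4235,.203,.022],20)
E
```

```text
n 1406 encl [0.4228 0.2027] 0.0272 box [0.4224 0.2034 0.0105] ext [0.0515 0.0515 0.0079] zmed 0.0125
t 11.05 pos [0.421  0.2026 0.1805] jaw 19.3 q7 -9.2 axis x [-0.  0. -1.] | shift [ 0.1585 -0.0005  0.0025] turn -0.6884388633565806
```

Emit:
{"op": "step_arm", "data": {
  "deltas": [
    [1,0.05,0,0.002,0],
    [1,0.1,0,0.002,0],
    [1,0.13,0,0.002,0],
    [1,0.147,0,0.002,0],
    [1,0.158,0,0.002,0],
    [1,0.158,0,0.002,0],
    [-1,0.158,0,0.002,0],
    [-1,0.158,0,0.002,0],
    [-1,0.158,0,0.002,0],
    [-1,0.158,0,0.002,0],
    [-1,0.158,0,0.002,0],
    [-1,0.158,0,0.002,0]
  ],
  "newtons": 30
}}

```text
time_s: 12.55
tool_pos: [0.4228, 0.2037, 0.0227]
tool_rot: [-68.2, 90.0, -48.8]
force: [0.3, 0.2, 3.1]
grip_width: 0.052
```

Emit:
{"op": "step_arm", "data": {
  "deltas": [
    [-1,-0.02,0,0,0],
    [-1,-0.06,0,0,0],
    [-1,-0.1,0,0,0],
    [-1,-0.11,0,0,0],
    [-1,-0.11,0,0,0],
    [-1,-0.11,0,0,0]
  ]
}}

```text
time_s: 13.3
tool_pos: [0.4217, 0.2032, 0.1312]
tool_rot: [175.6, 89.9, -165.1]
force: [0.0, -0.3, -1.5]
grip_width: 0.0521
```

```bash
python3 - <<'E'
from h import *
m,im,d,P=snap('wrist','w4.png')
rel([.559,-.033,.133],20)
E
```

```text
t 13.35 pos [0.4217 0.2033 0.1312] jaw 19.4 q7 -13.8 axis x [-0.003 -0.    -1.   ] | shift [-0.0021 -0.2685  0.0512] turn -0.6267729112657321
```

View pics/w4.png

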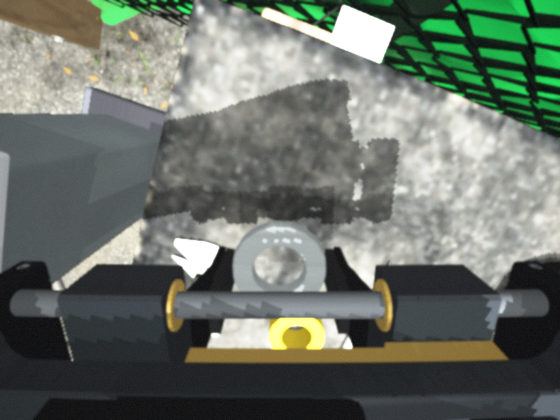

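The thin ring is held level between the fingers at about (279,265).

Emit:
{"op": "step_arm", "data": {
  "deltas": [
    [-1,0,-0.03,0.006,0],
    [-1,0,-0.08,0.015,0],
    [-1,0,-0.13,0.025,0],
    [-1,0,-0.18,0.034,0],
    [-1,0,-0.225,0.043,0],
    [-1,0,-0.255,0.049,0],
    [-1,0,-0.268,0.051,0],
    [-1,0,-0.268,0.051,0],
    [-1,0,-0.268,0.051,0],
    [-1,0,-0.268,0.051,0],
    [-1,0,-0.268,0.051,0]
  ]
}}

```text
time_s: 14.72
tool_pos: [0.5594, -0.0314, 0.1328]
tool_rot: [-84.1, 90.0, -64.7]
force: [-0.1, 0.7, -0.0]
grip_width: 0.0521
```

```bash
python3 - <<'E'
from h import *
m,im,d,P=snap('wrist')
ringfit(P,.11,.13,(.559,-.033),.04); ringfit(P,.12,.126,(.559,-.033),.04)
rel([.559,-.033,.062],20)
E
```

```text
n 4655 encl [ 0.5554 -0.0208] 0.0347 box [ 0.5554 -0.0272  0.1209] ext [0.0633 0.0435 0.0177] zmed 0.1222
n 3542 encl [ 0.5554 -0.0208] 0.0347 box [ 0.5554 -0.0276  0.1228] ext [0.0616 0.0436 0.0053] zmed 0.1223
t 14.78 pos [ 0.5595 -0.0316  0.1328] jaw 19.4 q7 8.6 axis x [ 0. -0. -1.] | shift [ 0.0708 -0.0011 -0.0009] turn -0.577214674249177
```

Emit:
{"op": "step_arm", "data": {
  "deltas": [
    [-1,0.025,-0.001,-0.001,0],
    [-1,0.045,-0.001,-0.001,0],
    [-1,0.055,-0.001,-0.001,0],
    [-1,0.062,-0.001,-0.001,0],
    [-1,0.066,-0.001,-0.001,0],
    [-1,0.066,-0.001,-0.001,0]
  ]
}}

```text
time_s: 15.52
tool_pos: [0.5592, -0.0334, 0.0667]
tool_rot: [-36.6, 90.0, -17.2]
force: [0.6, 0.4, -1.1]
grip_width: 0.052
```

Emit:
{"op": "step_arm", "data": {
  "deltas": [
    [-1,0.002,0,0,0],
    [-1,0.004,0,0,0],
    [-1,0.004,0,0,0],
    [1,0.004,0,0,0],
    [1,0.004,0,0,0],
    [1,0.004,0,0,0],
    [1,0.004,0,0,0],
    [1,-0.02,0,0,0],
    [1,-0.07,0,0,0],
    [1,-0.12,0,0,0],
    [1,-0.12,0,0,0],
    [1,-0.12,0,0,0]
  ]
}}

```text
time_s: 17.02
tool_pos: [0.5587, -0.0336, 0.1862]
tool_rot: [-154.5, 90.0, -135.2]
force: [-0.5, -0.7, -0.8]
grip_width: 0.0867
```

```bash
python3 - <<'E'
from h import *
m,im,d,P=snap('wrist','w5.png')
ringfit(P,.046,.058,(.559,-.033),.05)
k=(abs(P[...,2]-.052)<.006); rr=np.hypot(P[...,0]-.5595,P[...,1]+.0333)
for a,b in ((0,.005),(.017,.025)): z=P[k&(rr>a)&(rr<b)][:,2]; print(a,np.percentile(z,[10,50,90]).round(4))
m,im,d,P=snap('side'); ringfit(P,.006,.03,(.4376,-.1775),.04)
print(monitor.get_obs()['tool_pos'],monitor.get_obs()['time_s'])
E
```

```text
n 1877 encl [ 0.5588 -0.0342] 0.027 box [ 0.5586 -0.0339  0.0504] ext [0.0514 0.0518 0.0076] zmed 0.0525
0 [0.0514 0.0524 0.0535]
0.017 [0.0518 0.0527 0.0535]
none
[ 0.55804898 -0.03360365  0.18508526] 17.125
```

View pics/w5.png

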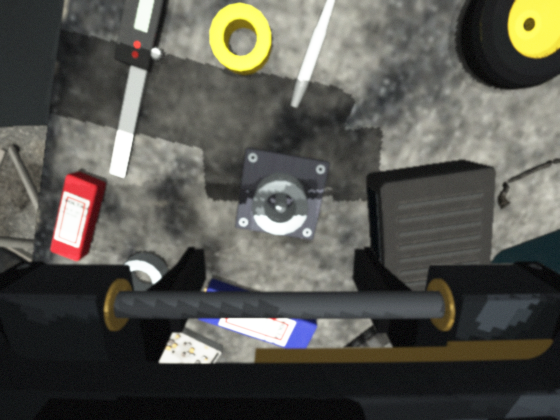

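The stack sits flat on the post at (280,205). Its top is level with the post: 52.7 mm against 52.4 mm. The middle ring is still on the bench at (147,268), and the gripper is clear.

```bash
python3 -c "
from h import *
print(env.sign_off())"
```

```text
the job is handed in; nothing more can be done
None
```

I put the thick (32 mm) ring and then the thin (12 mm) ring over the post, and handed the job in at about 17 s of the 51 s allowed.

- **Stack height:** in the last wrist picture the stack top read 52.7 mm and the post top 52.4 mm, so they are level within the camera's accuracy.
- **Seating:** the rings lie flat and the top one is within about 1 mm of the post's centre. The gripper was open and about 13 cm above the stack.
- **Other rings:** I did not touch the middle ring or the yellow look-alike. The middle ring shows on the bench, off the plate, in that same picture.
- **Failed check:** a final side-camera reading of the middle ring returned nothing, probably because the arm was in the way.

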